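Restock the tea carton row

TASK

Bring the row of green tea cartons in the white organiser up to four: stand two of the three cartons that lie on the worktop upright on their short ends in the row, face to face with the two already there. Then slide the bookend up against the row so that it holds all four snugly upright. Leave the third carton lying where it is, and do not knock anything over or push other things about.

Things in the scene. Friction and masses are not known exactly. Their poses are not given: they have to be found in the camera images.
- organiser: white packet organiser, fixed to the worktop; origin at the centre of its underside. Tray 96 (own x) x 290 mm (own y), floor top 6 mm up, side lips 12 mm high, 87 mm apart (inside). End panel at the -y end, 8 mm thick, 119 mm tall, inner face at own y = -137 mm; two cartons stand against it; the row grows towards +y, where the bookend is
- bookend (a joint): sliding bookend, a white plate 76 mm wide, top 75 mm above the worktop; value: how far (m) it is pushed along the tray towards the end panel (organiser -y); its face is 190 mm minus the value from the end panel's inner face. Travel 150 mm, about 1.5 N of friction, stays where left. Four cartons side by side take 112 mm (value 0.078)
- bookend_tab (a point): top centre of the bookend's wooden thumb tab, 70 mm above the worktop; tab 36 (across the tray) x 14 x 54 mm, upright, centre 47 mm behind the row-side face of the plate. Pinch it, or push its rear face towards the end panel; behind it only a low foot (top 16 mm up) reaches 10 mm past its rear face
- carton_1: green tea carton, yellow band near one end: rigid box 62 (own x) x 140 (own y) x 28 mm (own z), about 0.12 kg, loose; origin at its centre; own z: normal of its front face (white panel); own -y points to the banded end. Lies flat, front face up, banded end towards -y (towards the organiser), within 25 degrees
- carton_2: green tea carton, yellow band near one end: rigid box 62 (own x) x 140 (own y) x 28 mm (own z), about 0.12 kg, loose; origin at its centre; own z: normal of its front face (white panel); own -y points to the banded end. Lies flat, front face up, banded end towards -y (towards the organiser), within 25 degrees
- carton_3: green tea carton, yellow band near one end: rigid box 62 (own x) x 140 (own y) x 28 mm (own z), about 0.12 kg, loose; origin at its centre; own z: normal of its front face (white panel); own -y points to the banded end. Lies flat, front face up, banded end towards -y (towards the organiser), within 25 degrees
- row_1: green tea carton, yellow band near one end: rigid box 62 (own x) x 140 (own y) x 28 mm (own z), about 0.12 kg, loose; origin at its centre; own z: normal of its front face (white panel); own -y points to the banded end. Already stands in the organiser on its short end, banded end up, front face towards the bookend (next to the end panel)
- row_2: green tea carton, yellow band near one end: rigid box 62 (own x) x 140 (own y) x 28 mm (own z), about 0.12 kg, loose; origin at its centre; own z: normal of its front face (white panel); own -y points to the banded end. Already stands in the organiser on its short end, banded end up, front face towards the bookend (second in the row)
- mug: white mug, 80x113x91 mm; bystander, origin at the centre of its underside
- scoop: red measuring scoop, 42x86x34 mm; bystander, origin at the centre of its underside
- timer: cream kitchen timer with a dark teal dial, 66x66x44 mm; bystander, origin at the centre of its underside
- green_jar: spice jar with a green cap, 46 mm across, 106 mm tall; bystander, origin at the centre of its underside
- brown_jar: spice jar with a dark brown cap, 44 mm across, 105 mm tall; bystander, origin at the centre of its underside
- bottle: clear sauce bottle with a dark red cap, 60 mm across, 201 mm tall; bystander, origin at the centre of its underside
- can_a: drinks can, 66 mm across, 115 mm tall; bystander, origin at the centre of its underside
- can_b: second drinks can like the other, 66 mm across, 115 mm tall; bystander, origin at the centre of its underside
Things that resemble listed ones, but are neither listed nor needed, are in the scene too. What is shaped like the row_2 but blue or red is not meant.

How it is judged:
By the outcome, as a careful person would: the job done as asked, in the order asked, and still so for the second after the job is handed in, with the robot touching nothing.
It also fails if it takes over 67 s, if anything falls off the work surface, if the arm or the gripper's body presses on something with over 40 N, if the wrist force passes 120 N, or if a joint passes its speed limit or range.

ROBOT

A 6-joint arm with a two-finger parallel gripper is mounted at the origin on a cart in front of the work surface, level with it; the furniture and walls round the work are solid. World frame = base frame: x ahead of the robot, y to its left, z up, the work surface at z = 0. Lengths are in mm, angles in rad, forces in N, time in s.
With the tool pointing down it reaches from about 275 to 750 mm from the base axis. Payload 10.2 kg.
Tool frame: the origin (TCP) lies between the finger pads; the fingertips stand 11 mm ahead of it and the grasp point (between the pads) lies 8 mm behind it; z points along the fingers, y is the line along which they close (so a half turn about z gives the same grasp; the last joint's range is limited). The gripper opens to 85 mm and grips with 20 to 120 N. Pads are 22 mm wide; open, the fingers measure 114 mm over their backs; the gripper's body (76 mm by 85 mm) begins 54 mm behind the grasp point. The pads swing forward as they close: fully open they stand 13 mm farther back than shut.
Start: joints at [0.975, 0.313, 1.498, -0, 1.331, -0.223], TCP at [191.231, 488.94, 242.294] pointing down, gripper open.
Joint ranges: [-2.94, 2.94], [-0.97, 2.17], [0.19, 2.56], [-1.23, 4.37], [0.02, 3.11], [-2.88, 2.88]. Speed limits (rad/s): [2.39, 2.39, 3.01, 3.14, 3.14, 3.14].

INTERFACE

Orientations are given as a unit quaternion [x, y, z, w].
In Python, from plant import r gives the robot as it stands.
- The arm moves only by the tool drive_tool, never from a script. Its argument "targets" is a list that holds one entry, the list of rows, each a list of 6 numbers: the shift along the world's x, y, z in units of 50 mm (1.0 is 50 mm), then the turn, a rotation vector about the world's x, y, z in units of 8 degrees (1.0 is 8 degrees). A call has 1 to 8 rows; each row shifts and turns the commanded pose from where the row before left it; what a row does not reach is not made up. A row lasts 1/10 s, in which the tool goes at most 50 mm and 8.59 degrees, less where a joint would pass 70% of its speed; a pose out of reach is approached as far as the arm can. A call is refused whole if a number of a shift passes 1 or a number of a turn 1, either way. A call with a gripper value outside its range is refused whole. "jaw" is the opening, from -1 (shut) to 1 (fully open), set as the call begins (left out, the last holds). The fingers move at their own pace and stop on an object; "force" is the grip in N (left out, the last holds). Time passes only in rows, so rows that do not move let the fingers close. It gives the time, the measured TCP pose, the force, the opening and the grip force at its end, in the units of the state.
- r.get_state(): the state, without advancing time (a new reading comes with each control period).
- r.read_camera(name): name is "scene" or "top"; returns the picture (400x640x3 uint8, red, green, blue); there is no depth.
- r.camera_model(name): a dict with "intrinsics" (3x3 intrinsics, pixels), "xyz" and "attitude" of the camera in the world. Camera axes: x right, y down, z forward; pixel columns grow to the right and rows downward; lengths in mm; the calibration is good to about 2 mm. A picture is of the moment at which its call begins. camera_model takes no time and is no camera call.
- r.sign_off(): hands the job in; it is judged then, once.
The state is a dict: "time": time; "qpos": joint angles; "joint_vel": joint speeds; "joint_torque": joint torques, N m; "tool_pos": TCP position; "tool_rot": TCP orientation; "wrist_force": force on the tool from outside, world axes, zero at the start; "torque": the same for the moment, N m; "finger_gap": finger opening in mm; "grip_force": force on a finger pad.
Only numpy, scipy, OpenCV 4.12 (cv2) and the standard library are available. Lean on these libraries where they do the work, as an engineer would, in place of code of your own. Each camera call takes 0.05 s, during which the arm holds its last target. There are 200 camera calls.

## Working session

There is one attempt and no reset: what is moved stays moved. The work goes in short steps, Python scripts to look and compute and a tool call to move; the robot and the scene stay as the last step left them, time stands still between calls to the robot, and variables do not carry over. Pictures are saved under pics/ and viewed, at most 10 in all, crops included, and the job is handed in when it is done.

Besides the shell and the picture viewer there is one more tool, called after ">>>" in YAML: its name, and indented under it one key for each argument. drive_tool: Moves the arm, as the interface text tells. Its arguments: {"type":"object","properties":{"targets":{"type":"array","items":{"type":"array","items":{"type":"array","items":{"type":"number"}}}},"jaw":{"type":"number"},"force":{"type":"number"}},"required":["targets"]}

```bash
mkdir -p pics; python3 - <<'E'
from plant import r
import cv2,numpy as np
for n in("scene","top"):
    im=r.read_camera(n); cv2.imwrite(f"pics/{n}0.png",im[:,:,::-1])
    m=r.camera_model(n); print(n,np.round(m["intrinsics"],1).tolist(),np.round(m["xyz"],1),m["attitude"])
print(r.get_state())
E
```

```text
scene [[369.6, 0.0, 322.7], [0.0, 369.6, 208.1], [0.0, 0.0, 1.0]] [ 161.3 -895.7  894. ] [ 0.88313123 -0.20593183  0.0898637  -0.41182013]
top [[387.1, 0.0, 313.5], [0.0, 387.1, 203.1], [0.0, 0.0, 1.0]] [ 346.7  -63.9 1227.3] [ 0.70401442 -0.70358952  0.06628723 -0.07022453]
{'time': 0.1, 'qpos': array([ 9.74596626e-01,  3.13408620e-01,  1.49834506e+00, -1.33059171e-05,
        1.33099469e+00, -2.23431741e-01]), 'joint_vel': array([-0.00032259, -0.00209948, -0.00281835, -0.00034487,  0.00043018,
       -0.0016283 ]), 'joint_torque': array([ 2.40619469e-03, -4.12894177e+01, -2.60142213e+01, -1.98061603e-04,
        3.06330032e-03,  2.86649552e-06]), 'tool_pos': array([191.11097046, 488.75433863, 241.7908791 ]), 'tool_rot': array([ 1.85305134e-01,  9.82680860e-01, -5.32584791e-04, -2.24316254e-04]), 'wrist_force': array([-0.48971676,  0.24714426,  0.66366722]), 'torque': array([-0.02291479,  0.05270609,  0.0146513 ]), 'grip_force': 0.0, 'finger_gap': 85.54810756118518}
```

View pics/scene0.png

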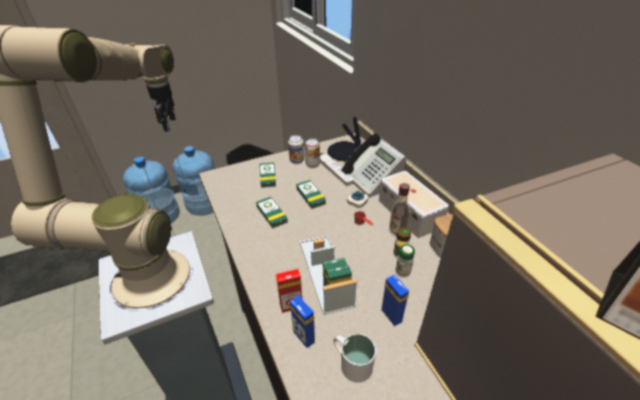

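View pics/top0.png

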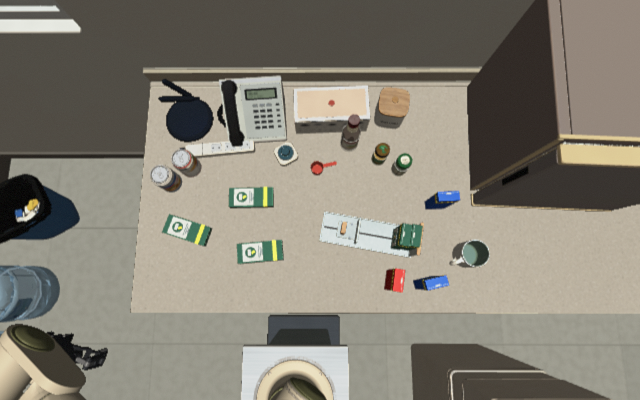

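The top view shows three green cartons lying at (251,197), (187,230) and (260,251). The organiser runs from (322,230) to (422,240), with the two row cartons at (407,236) and the tab at (344,228). The lookalikes are blue boxes at (442,199) and (432,283) and a red one at (396,280). I'll check the choice in a close crop.

```bash
python3 - <<'E'
import cv2
im=cv2.imread("pics/top0.png")
a=cv2.resize(im[180:280,155:295],None,fx=5.6,fy=5.6,interpolation=cv2.INTER_CUBIC)
cv2.imwrite("pics/cA.png",a)
b=cv2.resize(im[195:275,310:435],None,fx=6.4,fy=6.4,interpolation=cv2.INTER_CUBIC)
cv2.imwrite("pics/cB.png",b)
E
```

```text
(no output)
```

View pics/cA.png

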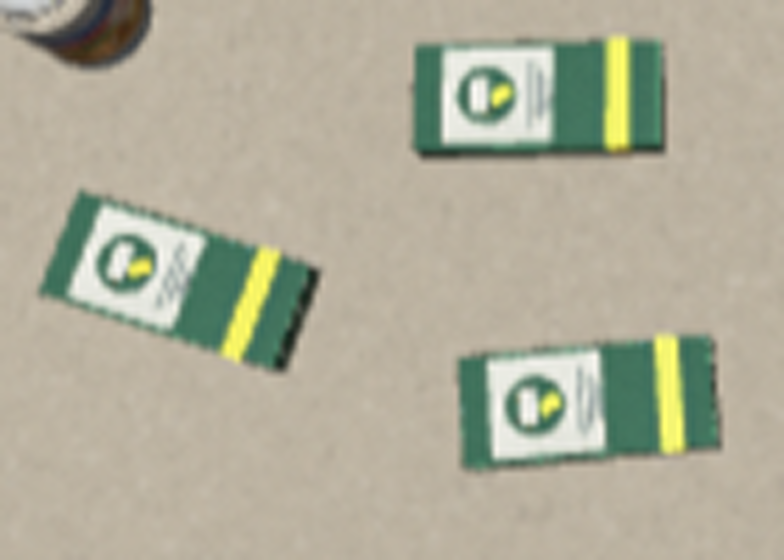

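View pics/cB.png

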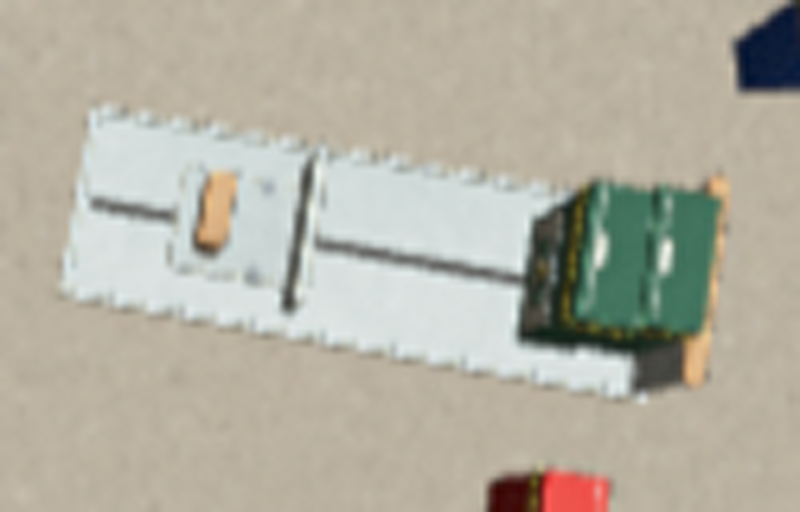

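The crop confirms three green cartons, front faces up, bands to the right (-y). The organiser crop shows the row top from (595,183) to (705,335), the plate edge from (318,152) to (290,310) and the tab at (215,210). Next I turn these into positions.

```bash
cat > h.py <<'E'
import numpy as np
from plant import r
from scipy.spatial.transform import Rotation as R
def pix(px,z,cam="top"):
    m=r.camera_model(cam);px=np.atleast_2d(np.array(px,float))
    q=np.array(m["attitude"]).reshape(-1)
    d=np.c_[px,np.ones(len(px))]@np.linalg.inv(m["intrinsics"]).T
    d=d@R.from_quat(q).as_matrix().T
    o=np.array(m["xyz"]);return o+d*((z-o[2])/d[:,2])[:,None]
def crop(px,o,f): return (np.array(px)+.5)/f-.5+np.array(o)
E
python3 - <<'E'
from h import *
np.set_printoptions(precision=1,suppress=True)
for n,c in dict(far=[(415,45),(663,40),(661,150),(417,150)],left=[(82,192),(318,268),(282,365),(42,296)],near=[(460,357),(712,338),(718,447),(466,467)]).items():
    p=pix(crop(c,(155,180),5.6),28)[:,:2]
    d=p[1]+p[2]-p[0]-p[3]
    print(n,p.mean(0),"len",np.linalg.norm(d)/2,"wid",np.linalg.norm(p[0]+p[1]-p[2]-p[3])/2,"dir -y axis deg",np.degrees(np.arctan2(d[1],d[0])))
f=lambda c,z:pix(crop(c,(310,195),6.4),z)[:,:2]
def ang(a,b): return np.degrees(np.arctan2(*(b-a)[::-1]))
o=f([(92,110),(65,293),(645,398)],12);print("org",o,"len",np.linalg.norm(o[2]-o[1]),np.linalg.norm(o[1]-o[0]),ang(o[1],o[2]),"centre",(o[0]+o[2])/2)
w=f([(595,183),(722,190),(705,335),(575,325)],146);print("row",w,w.mean(0),ang(w[3],w[0]),np.linalg.norm(w[0]-w[3]),np.linalg.norm(w[0]-w[1]))
e=f([(727,178),(700,385)],119);print("panel",e,ang(e[1],e[0]),np.linalg.norm(e[0]-e[1]))
b=f([(318,152),(290,310)],75);print("plate",b,b.mean(0),ang(b[1],b[0]),np.linalg.norm(b[0]-b[1]))
print("tab",f([(222,208)],70))
s=r.get_state();print(R.from_quat(s["tool_rot"]).as_matrix())
E
```

```text
far [602.2 141.5] len 139.34086989596733 wid 62.2366701010052 dir -y axis deg -89.40130142661039
left [497.5 338. ] len 141.4137041103659 wid 59.01674623621493 dir -y axis deg -106.67725081686572
near [430.  108.3] len 139.0024643451469 wid 60.18257291232722 dir -y axis deg -85.55054014001279
org [[ 556.7  -90.4]
 [ 465.6  -76.8]
 [ 414.7 -358.5]] len 286.2860901734874 92.08903736414364 -100.23404453177193 centre [ 485.7 -224.4]
row [[ 501.  -308.5]
 [ 497.9 -364.1]
 [ 434.4 -353.3]
 [ 438.7 -297.1]] [ 468.  -330.7] -10.340264849317695 63.32630524892379 55.675278060942965
panel [[ 507.1 -374.1]
 [ 414.5 -357.2]] -10.329916685346468 94.18976974548745
plate [[ 525.8 -195.1]
 [ 451.6 -180.5]] [ 488.7 -187.8] -11.12839888436615 75.60191780465512
tab [[ 499.9 -150. ]]
[[-0.9  0.4 -0. ]
 [ 0.4  0.9 -0. ]
 [ 0.  -0.  -1. ]]
```

```bash
cat >> h.py <<'E'
Z=np.array([0,0,1.])
def rot(b_deg,a_deg,stand=False):
    """lying carton, band direction b (world deg), tool tilt a; tool y along carton width. stand: turned upright"""
    b=np.array([np.cos(np.radians(b_deg)),np.sin(np.radians(b_deg)),0]);a=np.radians(a_deg)
    d=-b*np.sin(a)-Z*np.cos(a); w=np.cross(Z,b) # w: own -x.. horizontal
    y=w
    M=np.c_[np.cross(y,d),y,d]
    ax=np.cross(b,Z)   # turns b to z
    return (R.from_rotvec(ax*np.pi/2).as_matrix()@M) if stand else M
def delta(grasp,M):
    s=r.get_state();C=R.from_quat(s["tool_rot"]).as_matrix()
    best=None
    for h in(M,M@np.diag([-1,-1,1.])):
        v=R.from_matrix(h@C.T).as_rotvec()
        if best is None or np.linalg.norm(v)<np.linalg.norm(best): best=v
    t=np.array(grasp)+8*M[:,2]
    print("tcp",np.round(t,1),"dpos u",np.round((t-s["tool_pos"])/50,3),"drot u",np.round(np.degrees(best)/8,3),"q",np.round(s["qpos"],2),"t",round(s["time"],2))
E
python3 - <<'E'
from h import *
delta([432.7,73.4,120],rot(-85.5,35))
E
```

```text
tcp [432.3  78.  113.4] dpos u [ 4.825 -8.216 -2.567] drot u [ 3.703  2.737 -7.759] q [ 0.97  0.31  1.5  -0.    1.33 -0.22] t 0.1
```

>>> drive_tool:
  targets:
    - [[0.4,-0.685,-0.1,0.309,0.228,-0.647],[0.4,-0.685,-0.1,0.309,0.228,-0.647],[0.4,-0.685,-0.1,0.309,0.228,-0.647],[0.4,-0.685,-0.1,0.309,0.228,-0.647],[0.4,-0.685,-0.1,0.309,0.228,-0.647],[0.4,-0.685,-0.1,0.309,0.228,-0.647],[0.4,-0.685,-0.1,0.309,0.228,-0.647],[0.4,-0.685,-0.1,0.309,0.228,-0.647]]
  jaw: 1
  force: 60

```text
time: 0.9
tool_pos: [351.7, 213.5, 202.2]
tool_rot: [0.515, 0.831, 0.143, -0.153]
wrist_force: [1.2, 0.9, -0.9]
finger_gap: 85.3
grip_force: 0.0
```

>>> drive_tool:
  targets:
    - [[0.4,-0.685,-0.1,0.309,0.228,-0.647],[0.4,-0.685,-0.1,0.309,0.228,-0.647],[0.4,-0.685,-0.1,0.309,0.228,-0.647],[0.4,-0.685,-0.1,0.309,0.228,-0.647],[0,0,0,0,0,0],[0,0,0,0,0,0]]

```text
time: 1.5
tool_pos: [431.2, 77.5, 181.9]
tool_rot: [0.648, 0.699, 0.205, -0.221]
wrist_force: [-0.4, 0.8, -0.2]
finger_gap: 85.4
grip_force: 0.0
```

```bash
python3 - <<'E'
from h import *
delta([432.7,73.4,70],rot(-85.5,35))
delta([432.7,73.4,26],rot(-85.5,35))
import cv2
cv2.imwrite("pics/t1.png",cv2.resize(r.read_camera("top")[180:300,200:340,::-1],None,fx=5,fy=5,interpolation=cv2.INTER_CUBIC))
s=r.get_state();print(R.from_quat(s["tool_rot"]).as_matrix().round(2))
E
```

```text
tcp [432.3  78.   63.4] dpos u [ 0.023  0.01  -2.369] drot u [-0.005 -0.     0.019] q [-0.4   0.26  1.87  0.55  1.36 -0.69] t 1.5
tcp [432.3  78.   19.4] dpos u [ 0.023  0.01  -3.249] drot u [-0.005 -0.     0.019] q [-0.4   0.26  1.87  0.55  1.36 -0.69] t 1.5
[[-0.06  1.   -0.04]
 [ 0.82  0.08  0.57]
 [ 0.57  0.   -0.82]]
```

View pics/t1.png

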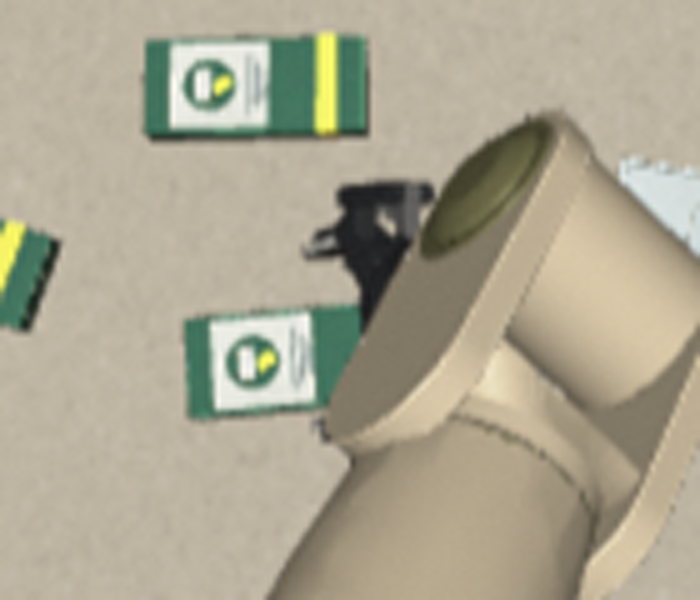

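The view shows the gripper over the near carton's banded end, with the carton unmoved at about (270,365) in the crop. Before gripping I check the wrist ranges for the standing pose.

```bash
cat >> h.py <<'E'
from scipy.optimize import least_squares
E=lambda s,v:R.from_euler(s,v).as_matrix()
def fkR(q,s4=1,C=np.eye(3)): return E('Z',q[0])@E('Y',q[1]+q[2])@E('Z',s4*q[3])@E('Y',q[4])@E('Z',q[5])@C
E
python3 - <<'E'
from h import *
s=r.get_state();q=s["qpos"];M=R.from_quat(s["tool_rot"]).as_matrix()
q0=[9.74596626e-01,3.13408620e-01,1.49834506,0,1.33099469,-2.23431741e-01]
M0=R.from_quat([1.85305134e-01,9.82680860e-01,-5.32584791e-04,-2.24316254e-04]).as_matrix()
for s4 in(1,-1):
    C0=fkR(q0,s4).T@M0; C1=fkR(q,s4).T@M
    print(s4,C0.round(2).tolist(),C1.round(2).tolist())
    for a in(35,42,45):
        Mp=rot(-100.3,a,True)
        for n,Mx in(("same",Mp),("flip",Mp@np.diag([-1,-1,1.]))):
          for j1,phi in((-.415,2.18),(-.415,2.0)):
            W=(E('Z',j1)@E('Y',phi)).T@Mx@C0.T
            # ZYZ: j4,j5,j6
            j4=np.arctan2(W[1,2],W[0,2])*s4;j5=np.arccos(W[2,2]);j6=np.arctan2(W[2,1],-W[2,0])
            print(a,n,phi,np.round([j4,j5,j6],2))
print("pick rot sim to same?",np.round(rot(-85.5,35).T@M,1).tolist())
E
```

```text
1 [[0.0, -1.0, 0.0], [1.0, 0.0, -0.0], [0.0, 0.0, 1.0]] [[0.0, -1.0, 0.0], [1.0, 0.0, 0.0], [0.0, -0.0, 1.0]]
35 same 2.18 [-1.15  1.06  0.42]
35 same 2.0 [-1.06  1.15  0.24]
35 flip 2.18 [-1.15  1.06 -2.72]
35 flip 2.0 [-1.06  1.15 -2.9 ]
42 same 2.18 [-1.01  1.02  0.36]
42 same 2.0 [-0.93  1.12  0.19]
42 flip 2.18 [-1.01  1.02 -2.78]
42 flip 2.0 [-0.93  1.12 -2.95]
45 same 2.18 [-0.96  1.    0.33]
45 same 2.0 [-0.87  1.11  0.16]
45 flip 2.18 [-0.96  1.   -2.82]
45 flip 2.0 [-0.87  1.11 -2.98]
-1 [[0.0, -1.0, 0.0], [1.0, 0.0, -0.0], [0.0, 0.0, 1.0]] [[0.07, -0.77, -0.64], [0.67, -0.44, 0.6], [-0.74, -0.47, 0.48]]
35 same 2.18 [1.15 1.06 0.42]
35 same 2.0 [1.06 1.15 0.24]
35 flip 2.18 [ 1.15  1.06 -2.72]
35 flip 2.0 [ 1.06  1.15 -2.9 ]
42 same 2.18 [1.01 1.02 0.36]
42 same 2.0 [0.93 1.12 0.19]
42 flip 2.18 [ 1.01  1.02 -2.78]
42 flip 2.0 [ 0.93  1.12 -2.95]
45 same 2.18 [0.96 1.   0.33]
45 same 2.0 [0.87 1.11 0.16]
45 flip 2.18 [ 0.96  1.   -2.82]
45 flip 2.0 [ 0.87  1.11 -2.98]
pick rot sim to same? [[1.0, -0.0, 0.0], [0.0, 1.0, 0.0], [-0.0, -0.0, 1.0]]
```

```bash
python3 - <<'E'
from h import *
delta([432.7,73.4,26],rot(-85.5,42))
E
```

```text
tcp [432.3  78.7  20.1] dpos u [ 0.028  0.01  -3.243] drot u [0.869 0.073 0.007] q [-0.4   0.26  1.87  0.55  1.36 -0.69] t 1.55
```

>>> drive_tool:
  targets:
    - [[0.007,0,-0.6,0.434,0.037,0],[0.007,0,-0.6,0.435,0.037,0],[0.007,0.005,-0.6,0,0,0],[0.007,0.005,-0.6,0,0,0],[0,0,-0.4,0,0,0],[0,0,-0.24,0,0,0],[0,0,-0.2,0,0,0],[0,0,0,0,0,0]]

```text
time: 2.35
tool_pos: [432.4, 79.0, 20.0]
tool_rot: [0.634, 0.685, 0.243, -0.263]
wrist_force: [-1.7, 0.3, -0.7]
finger_gap: 85.6
grip_force: 0.0
```

>>> drive_tool:
  targets:
    - [[0,0,0,0,0,0],[0,0,0,0,0,0],[0,0,0,0,0,0],[0,0,0,0,0,0],[0,0,0,0,0,0],[0,0,0,0,0,0],[0,0,0,0,0,0],[0,0,0,0,0,0]]
  jaw: -1
  force: 60

```text
time: 3.15
tool_pos: [433.2, 78.2, 21.3]
tool_rot: [0.634, 0.685, 0.244, -0.262]
wrist_force: [0.3, -2.9, 6.2]
finger_gap: 60.5
grip_force: 65.5
```

```bash
cat >> h.py <<'E'
import pickle
O=np.array([486.6,-224.,0]);YO=-10.3
u=E('z',np.radians(YO)); 
def org(x,y,z): return O+u@np.array([x,y,z])
def tool(): 
    s=r.get_state();return np.array(s["tool_pos"]),R.from_quat(s["tool_rot"]).as_matrix(),s
def save(c,bdeg):   # carton lying centre, band direction
    p,M,s=tool();Mc=E('z',np.radians(bdeg+90))
    pickle.dump((Mc.T@(p-np.array(c)),Mc.T@M),open("g.pkl","wb"))
def standM(yaw=YO): return E('z',np.radians(yaw))@E('x',-np.pi/2)
def goto(c,Mc):
    t,G=pickle.load(open("g.pkl","rb"));p,M,s=tool()
    P=c+Mc@t;v=R.from_matrix(Mc@G@M.T).as_rotvec()
    print("tcp",P.round(1),"dpos u",((P-p)/50).round(3),"drot u",(np.degrees(v)/8).round(3),"q",s["qpos"].round(2),"gap",s["finger_gap"],"t",round(s["time"],2))
def held():
    t,G=pickle.load(open("g.pkl","rb"));p,M,s=tool();Mc=M@G.T;c=p-Mc@t
    print("carton own",(u.T@(c-O)).round(1),"axes in org",(u.T@Mc).round(2).tolist())
E
python3 - <<'E'
from h import *
save([430,108.3,14],-85.5)
goto(org(1,-50,190),standM())
E
```

```text
tcp [ 480.7 -266.3  220.3] dpos u [ 0.951 -6.889  3.979] drot u [-11.261   0.57   -1.452] q [-0.45  0.62  1.95  0.7   1.11 -1.02] gap 60.50972522315809 t 3.15
```

>>> drive_tool:
  targets:
    - [[0,0,0.3,0,0,0],[0,0,0.5,0,0,0],[0,0,0.6,0,0,0],[0,0,0.6,0,0,0],[0,0,0.6,0,0,0],[0,0,0.6,0,0,0],[0,0,0.6,0,0,0],[0,0,0,0,0,0]]

```text
time: 3.95
tool_pos: [433.6, 78.1, 213.5]
tool_rot: [0.634, 0.686, 0.245, -0.26]
wrist_force: [0.4, 0.5, -1.5]
finger_gap: 60.7
grip_force: 65.4
```

```bash
python3 - <<'E'
from h import *
goto(org(1,-50,200),standM())
E
```

```text
tcp [ 480.7 -266.3  230.3] dpos u [ 0.943 -6.888  0.335] drot u [-11.238   0.595  -1.481] q [-0.45  0.26  1.83  0.62  1.49 -0.72] gap 60.669696198323905 t 3.95
```

>>> drive_tool:
  targets:
    - [[0.059,-0.43,0.05,-0.702,0.037,-0.093],[0.059,-0.43,0.05,-0.702,0.037,-0.093],[0.059,-0.43,0.05,-0.702,0.037,-0.093],[0.059,-0.43,0.05,-0.702,0.037,-0.093],[0.059,-0.43,0.05,-0.702,0.037,-0.093],[0.059,-0.43,0.05,-0.702,0.037,-0.093],[0.059,-0.43,0.05,-0.702,0.037,-0.093],[0.059,-0.43,0.05,-0.702,0.037,-0.093]]

```text
time: 4.75
tool_pos: [456.1, -94.3, 230.1]
tool_rot: [0.725, 0.688, -0.038, -0.001]
wrist_force: [-0.8, -0.1, -1.5]
finger_gap: 60.5
grip_force: 65.2
```

>>> drive_tool:
  targets:
    - [[0.059,-0.43,0,-0.702,0.037,-0.093],[0.059,-0.43,0,-0.702,0.037,-0.093],[0.059,-0.43,0,-0.702,0.037,-0.093],[0.059,-0.43,0,-0.702,0.037,-0.093],[0.059,-0.43,0,-0.702,0.037,-0.093],[0.059,-0.43,0,-0.702,0.037,-0.093],[0.059,-0.43,0,-0.702,0.037,-0.093],[0.059,-0.43,0,-0.702,0.037,-0.093]]

```text
time: 5.55
tool_pos: [479.8, -266.0, 229.8]
tool_rot: [0.703, 0.584, -0.312, 0.261]
wrist_force: [-0.0, -1.0, -1.5]
finger_gap: 60.9
grip_force: 65.2
```

```bash
python3 - <<'E'
from h import *
import cv2
held();goto(org(1,-58,85),standM())
a=r.read_camera("top")[180:300,300:440,::-1];b=r.read_camera("scene")[210:330,260:400,::-1]
cv2.imwrite("pics/p1.png",np.hstack([cv2.resize(x,(400,343),interpolation=cv2.INTER_CUBIC) for x in(a,b)]))
E
```

```text
carton own [  0.  -49.8 199.5] axes in org [[1.0, 0.0, 0.01], [-0.01, 0.0, 1.0], [0.0, -1.0, 0.0]]
tcp [ 479.3 -274.2  115.3] dpos u [-0.01  -0.164 -2.29 ] drot u [-0.009  0.007  0.044] q [-0.39  0.4   1.64 -0.94  1.11  0.23] gap 60.867691102663514 t 5.55
```

View pics/p1.png

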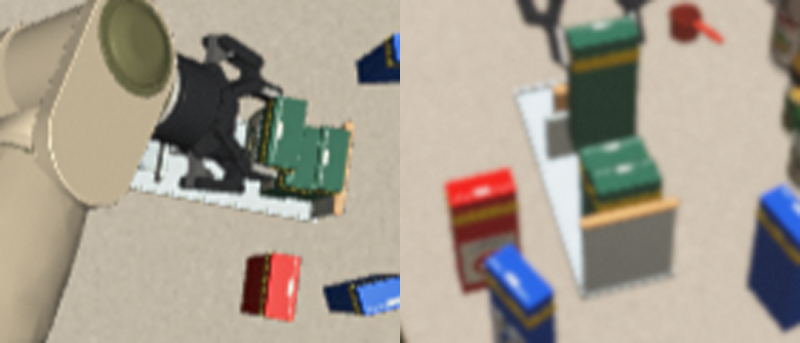

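The carton is held upright, band up, above the tray just on the bookend side of the row; its top is centred near (284,132) in the left panel. I check that against the arm's own pose.

```bash
python3 - <<'E'
from h import *
for p in((268,97),(305,97),(302,168),(260,162)):
    print((u.T@(pix(crop(p,(300,180),2.857),269.5)[0]-O)).round(1))
E
```

```text
[ 26.8 -30.6 269.5]
[ 32.6 -62.5 269.5]
[-29.7 -68.3 269.5]
[-31.  -31.8 269.5]
```

>>> drive_tool:
  targets:
    - [[0,-0.04,-0.4,0,0,0.044],[0,-0.04,-0.5,0,0,0],[0,-0.04,-0.5,0,0,0],[-0.01,-0.04,-0.4,0,0,0],[0,0,-0.29,0,0,0],[0,0,-0.1,0,0,0],[0,0,0,0,0,0]]

```text
time: 6.35
tool_pos: [479.1, -273.2, 120.6]
tool_rot: [0.702, 0.586, -0.31, 0.26]
wrist_force: [-0.3, 0.4, -1.0]
finger_gap: 60.4
grip_force: 65.3
```

```bash
python3 - <<'E'
from h import *
held();goto(org(1,-66,76),standM())
E
```

```text
carton own [  0.6 -56.9  90.3] axes in org [[1.0, 0.0, 0.0], [-0.0, 0.01, 1.0], [0.0, -1.0, 0.01]]
tcp [ 477.9 -282.   106.3] dpos u [-0.025 -0.177 -0.286] drot u [-0.041  0.008  0.006] q [-0.41  0.55  1.73 -1.07  0.97  0.46] gap 60.37684697998647 t 6.35
```

>>> drive_tool:
  targets:
    - [[0,0,-0.1,0,0,0],[0,0,-0.1,0,0,0],[0,0,-0.05,0,0,0],[0,0,0,0,0,0]]

```text
time: 6.75
tool_pos: [479.7, -273.9, 110.4]
tool_rot: [0.702, 0.585, -0.311, 0.262]
wrist_force: [-2.4, 5.7, 13.6]
finger_gap: 60.5
grip_force: 66.8
```

>>> drive_tool:
  targets:
    - [[-0.01,-0.06,0,0,0,0],[-0.01,-0.06,0,0,0,0],[-0.005,-0.04,0,0,0,0],[0,0,0,0,0,0]]

```text
time: 7.15
tool_pos: [479.3, -279.3, 111.1]
tool_rot: [0.702, 0.586, -0.309, 0.262]
wrist_force: [-3.4, 34.2, 27.5]
finger_gap: 60.5
grip_force: 70.2
```

>>> drive_tool:
  targets:
    - [[0.01,0.06,0.06,0,0,0],[0,0,0,0,0,0]]

```text
time: 7.35
tool_pos: [479.0, -278.2, 111.8]
tool_rot: [0.702, 0.586, -0.31, 0.261]
wrist_force: [1.3, -0.4, -0.2]
finger_gap: 60.6
grip_force: 65.4
```

```bash
python3 - <<'E'
from h import *
import cv2
held()
a=r.read_camera("top")[190:265,340:440,::-1];b=r.read_camera("scene")[220:320,290:390,::-1]
cv2.imwrite("pics/p2.png",np.hstack([cv2.resize(x,(400,400*x.shape[0]//x.shape[1]),interpolation=cv2.INTER_CUBIC)[:300] for x in(a,b)]))
E
```

```text
carton own [  1.5 -61.9  81.5] axes in org [[1.0, 0.0, -0.0], [0.0, 0.0, 1.0], [0.0, -1.0, 0.0]]
```

View pics/p2.png

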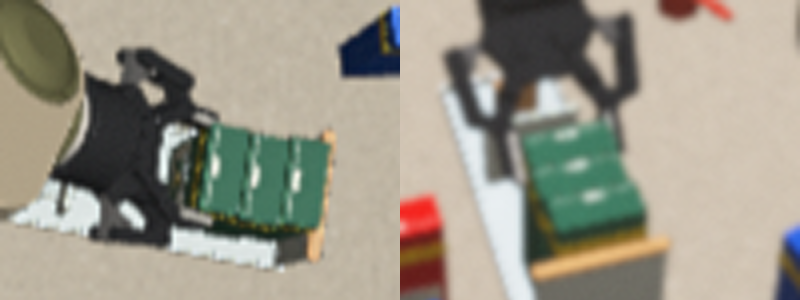

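Three cartons stand tight in the row: tops at (215,175), (255,180) and (305,182) in the left panel. I release and back off along the tool axis.

>>> drive_tool:
  targets:
    - [[0,0,-0.025,0,0,0],[0,0,0,0,0,0]]

```text
time: 7.65
tool_pos: [478.5, -279.1, 111.1]
tool_rot: [0.702, 0.585, -0.311, 0.261]
wrist_force: [-2.4, 4.3, 8.2]
finger_gap: 60.7
grip_force: 66.6
```

>>> drive_tool:
  targets:
    - [[0,0,0,0,0,0],[0,0,0,0,0,0],[0,0,0,0,0,0],[0,0,0,0,0,0],[0.026,0.146,0.134,0,0,0],[0.052,0.292,0.268,0,0,0],[0.065,0.365,0.335,0,0,0],[0.078,0.438,0.402,0,0,0]]
  jaw: 1

```text
time: 8.45
tool_pos: [489.4, -215.6, 167.6]
tool_rot: [0.702, 0.586, -0.31, 0.26]
wrist_force: [0.3, -0.0, 0.3]
finger_gap: 85.3
grip_force: 0.0
```

```bash
python3 - <<'E'
from h import *
import cv2
b=602.2-.0;th=-89.4
c=np.array([602.2,141.5,0]);bd=np.array([np.cos(np.radians(th)),np.sin(np.radians(th)),0])
delta(c+35*bd+[0,0,90],rot(th,42))
a=r.read_camera("top")[190:265,340:440,::-1];b=r.read_camera("scene")[220:320,290:390,::-1]
cv2.imwrite("pics/p3.png",np.hstack([cv2.resize(x,(400,400*x.shape[0]//x.shape[1]),interpolation=cv2.INTER_CUBIC)[:300] for x in(a,b)]))
E
```

```text
tcp [602.5 111.9  84.1] dpos u [ 2.261  6.549 -1.672] drot u [11.193 -0.936  1.077] q [-0.3   0.48  1.69 -0.97  1.1   0.41] t 8.45
```

View pics/p3.png

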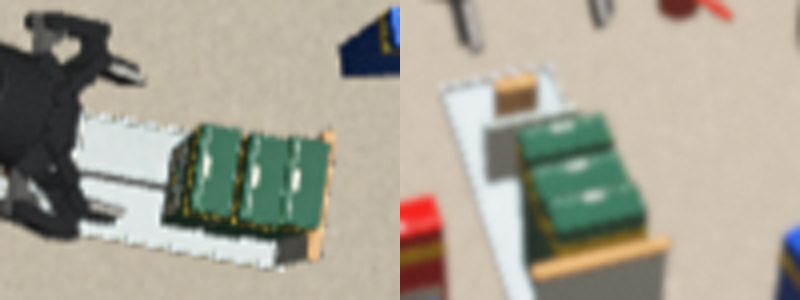

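The third carton stands on its own in the row; its top is at (218,165) in the left panel, with a gap of a few mm that the bookend will close. Now the far carton.

>>> drive_tool:
  targets:
    - [[0.141,0.41,0.1,0.7,-0.0585,0.067],[0.141,0.41,0.1,0.7,-0.0585,0.067],[0.141,0.41,0.1,0.7,-0.0585,0.067],[0.141,0.41,0,0.7,-0.0585,0.067],[0.141,0.41,0,0.7,-0.0585,0.067],[0.141,0.41,0,0.7,-0.0585,0.067],[0.141,0.41,0,0.7,-0.0585,0.067],[0.141,0.41,0,0.7,-0.0585,0.067]]

```text
time: 9.35
tool_pos: [546.2, -52.0, 181.8]
tool_rot: [0.736, 0.676, -0.03, 0.002]
wrist_force: [-0.5, -0.2, 0.3]
finger_gap: 85.3
grip_force: 0.0
```

>>> drive_tool:
  targets:
    - [[0.141,0.41,0,0.7,-0.0585,0.067],[0.141,0.41,0,0.7,-0.0585,0.067],[0.141,0.41,0,0.7,-0.0585,0.067],[0.141,0.41,0,0.7,-0.0585,0.067],[0.141,0.41,0,0.7,-0.0585,0.067],[0.141,0.41,-0.1,0.7,-0.0585,0.067],[0.141,0.41,-0.2,0.7,-0.0585,0.067],[0.141,0.41,-0.3,0.7,-0.0585,0.067]]

```text
time: 10.15
tool_pos: [603.0, 111.6, 151.9]
tool_rot: [0.657, 0.663, 0.254, -0.255]
wrist_force: [-0.1, -0.3, -1.3]
finger_gap: 85.7
grip_force: 0.0
```

```bash
python3 - <<'E'
from h import *
th=-89.4
c=np.array([602.2,141.5,0]);bd=np.array([np.cos(np.radians(th)),np.sin(np.radians(th)),0])
delta(c+35*bd+[0,0,26],rot(th,42))
E
```

```text
tcp [602.5 111.9  20.1] dpos u [-0.01   0.005 -2.637] drot u [-0.025  0.011  0.016] q [-0.28  0.64  1.42  0.71  1.39 -0.53] t 10.15
```

>>> drive_tool:
  targets:
    - [[-0.01,0,-0.5,0,0,0],[0,0,-0.6,0,0,0],[0,0,-0.6,0,0,0],[0,0,-0.5,0,0,0],[0,0,-0.3,0,0,0],[0,0,-0.1,0,0,0],[0,0,0,0,0,0]]

```text
time: 10.85
tool_pos: [602.0, 111.3, 21.9]
tool_rot: [0.657, 0.663, 0.252, -0.255]
wrist_force: [0.3, -0.2, -0.0]
finger_gap: 85.4
grip_force: 0.0
```

>>> drive_tool:
  targets:
    - [[0,0,0,0,0,0],[0,0,0,0,0,0],[0,0,0,0,0,0],[0,0,0,0,0,0],[0,0,0,0,0,0],[0,0,0,0,0,0],[0,0,0,0,0,0],[0,0,0,0,0,0]]
  jaw: -1
  force: 60

```text
time: 11.65
tool_pos: [602.8, 111.1, 23.5]
tool_rot: [0.657, 0.663, 0.253, -0.254]
wrist_force: [-0.0, -3.0, 6.1]
finger_gap: 60.5
grip_force: 65.5
```

```bash
python3 - <<'E'
from h import *
save([602.2,141.5,14],-89.4)
goto(org(1,-30,200),standM())
E
```

```text
tcp [ 484.2 -244.4  230.4] dpos u [-2.372 -7.11   4.139] drot u [-11.224   0.952  -1.07 ] q [-0.28  0.83  1.47  0.76  1.21 -0.7 ] gap 60.46361099023926 t 11.65
```

>>> drive_tool:
  targets:
    - [[0,0,0.3,0,0,0],[0,0,0.5,0,0,0],[0,0,0.6,0,0,0],[0,0,0.6,0,0,0],[0,0,0.6,0,0,0],[0,0,0.6,0,0,0],[0,0,0.6,0,0,0],[0,0,0,0,0,0]]

```text
time: 12.45
tool_pos: [602.8, 111.5, 217.0]
tool_rot: [0.656, 0.664, 0.254, -0.251]
wrist_force: [0.0, -0.3, -1.4]
finger_gap: 60.3
grip_force: 65.1
```

```bash
python3 - <<'E'
from h import *
goto(org(1,-28,205),standM())
E
```

```text
tcp [ 484.5 -242.4  235.4] dpos u [-2.366 -7.078  0.369] drot u [-11.208   0.976  -1.104] q [-0.28  0.56  1.36  0.7   1.49 -0.45] gap 60.27664632648277 t 12.45
```

>>> drive_tool:
  targets:
    - [[-0.148,-0.442,0.046,-0.7,0.061,-0.069],[-0.148,-0.442,0.046,-0.7,0.061,-0.069],[-0.148,-0.442,0.046,-0.7,0.061,-0.069],[-0.148,-0.442,0.046,-0.7,0.061,-0.069],[-0.148,-0.442,0.046,-0.7,0.061,-0.069],[-0.148,-0.442,0.046,-0.7,0.061,-0.069],[-0.148,-0.442,0.046,-0.7,0.061,-0.069],[-0.148,-0.442,0.046,-0.7,0.061,-0.069]]

```text
time: 13.25
tool_pos: [542.0, -66.0, 230.6]
tool_rot: [0.737, 0.675, -0.033, 0.004]
wrist_force: [-0.1, -0.5, -2.4]
finger_gap: 60.1
grip_force: 65.1
```

>>> drive_tool:
  targets:
    - [[-0.148,-0.442,0,-0.7,0.061,-0.069],[-0.148,-0.442,0,-0.7,0.061,-0.069],[-0.148,-0.442,0,-0.7,0.061,-0.069],[-0.148,-0.442,0,-0.7,0.061,-0.069],[-0.148,-0.442,0,-0.7,0.061,-0.069],[-0.148,-0.442,0,-0.7,0.061,-0.069],[-0.148,-0.442,0,-0.7,0.061,-0.069],[-0.148,-0.442,0,-0.7,0.061,-0.069]]

```text
time: 14.05
tool_pos: [483.0, -242.5, 230.4]
tool_rot: [0.703, 0.583, -0.312, 0.261]
wrist_force: [0.3, -0.1, -0.4]
finger_gap: 60.5
grip_force: 65.1
```

```bash
python3 - <<'E'
from h import *
held();goto(org(1,-26,88),standM())
E
```

```text
carton own [ -0.6 -28.3 200. ] axes in org [[1.0, 0.0, 0.01], [-0.01, -0.0, 1.0], [0.0, -1.0, -0.0]]
tcp [ 484.9 -240.5  118.4] dpos u [ 0.038  0.04  -2.24 ] drot u [0.002 0.005 0.054] q [-0.35  0.39  1.64 -0.93  1.15  0.26] gap 60.475987589220175 t 14.05
```

>>> drive_tool:
  targets:
    - [[0.01,0.01,-0.4,0,0,0.054],[0.01,0.01,-0.5,0,0,0],[0.01,0.01,-0.5,0,0,0],[0.008,0.01,-0.4,0,0,0],[0,0,-0.3,0,0,0],[0,0,-0.14,0,0,0],[0,0,0,0,0,0]]

```text
time: 14.75
tool_pos: [485.0, -239.9, 117.7]
tool_rot: [0.701, 0.587, -0.31, 0.26]
wrist_force: [-0.2, 0.4, -1.1]
finger_gap: 60.3
grip_force: 65.2
```

>>> drive_tool:
  targets:
    - [[0,0,-0.05,0,0,0],[0,0,-0.05,0,0,0],[0,0,-0.03,0,0,0],[0,0,0,0,0,0]]

```text
time: 15.15
tool_pos: [485.4, -240.1, 112.0]
tool_rot: [0.701, 0.586, -0.31, 0.261]
wrist_force: [0.5, 0.6, -1.7]
finger_gap: 60.4
grip_force: 65.2
```

```bash
python3 - <<'E'
from h import *
held();goto(org(1,-34,80),standM())
E
```

```text
carton own [  1.5 -25.4  81.5] axes in org [[1.0, 0.0, 0.0], [-0.0, 0.0, 1.0], [0.0, -1.0, 0.0]]
tcp [ 483.5 -248.3  110.4] dpos u [-0.04  -0.165 -0.031] drot u [-0.023  0.008  0.002] q [-0.34  0.57  1.73 -1.05  1.    0.51] gap 60.40271766439841 t 15.15
```

>>> drive_tool:
  targets:
    - [[-0.01,-0.06,0,0,0,0],[-0.01,-0.06,0,0,0,0],[0,0,0,0,0,0]]

```text
time: 15.45
tool_pos: [484.4, -246.5, 112.0]
tool_rot: [0.702, 0.586, -0.31, 0.261]
wrist_force: [-0.8, -0.1, -1.2]
finger_gap: 60.8
grip_force: 65.3
```

>>> drive_tool:
  targets:
    - [[-0.005,-0.03,-0.03,0,0,0],[0,0,0,0,0,0]]

```text
time: 15.65
tool_pos: [484.3, -247.9, 111.2]
tool_rot: [0.701, 0.586, -0.31, 0.261]
wrist_force: [-0.2, 4.1, 5.5]
finger_gap: 60.6
grip_force: 65.8
```

>>> drive_tool:
  targets:
    - [[0,0,0,0,0,0],[0,0,0,0,0,0],[0,0,0,0,0,0],[0,0,0,0,0,0],[0.026,0.146,0.134,0,0,0],[0.052,0.292,0.268,0,0,0],[0.065,0.365,0.335,0,0,0],[0.078,0.438,0.402,0,0,0]]
  jaw: 1

```text
time: 16.45
tool_pos: [495.0, -184.6, 168.0]
tool_rot: [0.702, 0.586, -0.31, 0.26]
wrist_force: [-1.0, -0.2, 1.0]
finger_gap: 85.0
grip_force: 0.0
```

>>> drive_tool:
  targets:
    - [[0.08,0.44,0.4,0,0,0],[0.08,0.44,0.4,0,0,0],[0.08,0.44,0.4,0,0,0],[0,0,0,0,0,0]]
  jaw: -1

```text
time: 16.85
tool_pos: [508.5, -117.3, 230.1]
tool_rot: [0.701, 0.587, -0.308, 0.263]
wrist_force: [1.2, 1.1, -0.3]
finger_gap: 28.3
grip_force: 0.0
```

```bash
python3 - <<'E'
from h import *
import cv2
x=r.read_camera("top");cv2.imwrite("pics/full1.png",x[:,:,::-1])
a=x[190:265,310:435,::-1];b=r.read_camera("scene")[220:320,290:390,::-1]
cv2.imwrite("pics/p4.png",np.hstack([cv2.resize(a,(500,300),interpolation=cv2.INTER_CUBIC),cv2.resize(b,(300,300),interpolation=cv2.INTER_CUBIC)]))
# tool down, y along organiser x, behind tab
p,M,s=tool()
D=np.c_[-u[:,1],-u[:,0],-Z];D[:,0]=np.cross(D[:,1],D[:,2])
for T in(org(0,125,120),):
    delta(T,D)
E
```

```text
tcp [ 509. -101.  112.] dpos u [ 0.035  0.364 -2.306] drot u [ 5.881 -1.044 -0.016] q [-0.11  0.44  1.58 -0.87  1.32  0.38] t 16.95
```

View pics/p4.png

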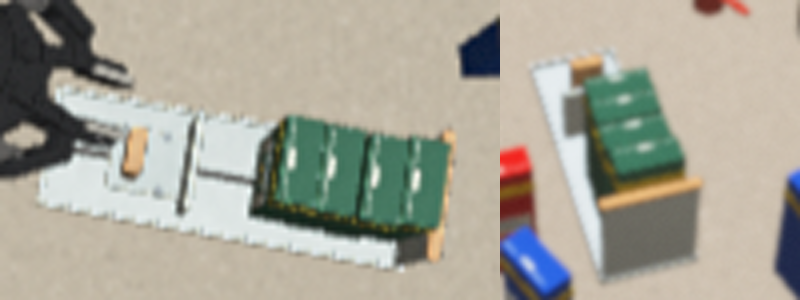

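All four cartons stand upright with tops at (295,160), (340,165), (380,170) and (420,175). The plate is at (188,165) and the tab at (135,150). Next I bring the closed gripper pointing down behind the tab.

>>> drive_tool:
  targets:
    - [[0,0.045,0,0.735,-0.13,0],[0,0.045,0,0.735,-0.13,0],[0.005,0.045,0,0.735,-0.13,0],[0.005,0.045,0,0.735,-0.13,0],[0.005,0.045,0,0.735,-0.13,0],[0.005,0.045,0,0.735,-0.13,0],[0.005,0.045,0,0.735,-0.13,0],[0.005,0.05,0,0.736,-0.134,-0.016]]
  jaw: -1

```text
time: 17.75
tool_pos: [508.3, -102.0, 226.7]
tool_rot: [0.768, 0.64, 0.001, -0.002]
wrist_force: [-0.6, 0.6, -0.5]
finger_gap: 0.2
grip_force: 0.0
```

```bash
python3 - <<'E'
from h import *
D=np.c_[-u[:,1],-u[:,0],-Z];D[:,0]=np.cross(D[:,1],D[:,2])
delta(org(0,120,59),D)
for y in(95,44): print((org(0,y,51)).round(1))
E
```

```text
tcp [ 508.1 -105.9   51. ] dpos u [-0.004 -0.079 -3.513] drot u [-0.03   0.     0.015] q [-0.43  0.31  1.54  0.    1.29 -0.25] t 17.75
[ 503.6 -130.5   51. ]
[ 494.5 -180.7   51. ]
```

>>> drive_tool:
  targets:
    - [[0,-0.02,-0.6,0,0,0],[0,-0.02,-0.8,0,0,0],[0,-0.02,-0.8,0,0,0],[0,-0.02,-0.7,0,0,0],[0,0,-0.4,0,0,0],[0,0,-0.2,0,0,0],[0,0,0,0,0,0]]

```text
time: 18.45
tool_pos: [507.8, -105.5, 51.1]
tool_rot: [0.768, 0.64, -0.001, -0.001]
wrist_force: [-0.2, -0.1, 0.7]
finger_gap: -0.0
grip_force: 0.0
```

>>> drive_tool:
  targets:
    - [[-0.018,-0.098,0,0,0,0],[-0.036,-0.197,0,0,0,0],[-0.027,-0.148,0,0,0,0],[-0.018,-0.098,0,0,0,0],[-0.018,-0.098,0,0,0,0],[0,0,0,0,0,0]]

```text
time: 19.05
tool_pos: [502.8, -137.9, 52.5]
tool_rot: [0.768, 0.64, -0.0, 0.0]
wrist_force: [0.4, -0.9, -0.9]
finger_gap: 0.1
grip_force: 0.0
```

>>> drive_tool:
  targets:
    - [[-0.018,-0.098,0,0,0,0],[-0.018,-0.098,0,0,0,0],[-0.018,-0.098,0,0,0,0],[-0.018,-0.098,0,0,0,0],[0,0,0,0,0,0]]

```text
time: 19.55
tool_pos: [499.1, -157.6, 52.3]
tool_rot: [0.768, 0.64, -0.0, 0.0]
wrist_force: [-0.6, -0.9, -0.2]
finger_gap: -0.2
grip_force: 0.0
```

>>> drive_tool:
  targets:
    - [[-0.018,-0.098,0,0,0,0],[-0.018,-0.098,0,0,0,0],[0,0,0,0,0,0]]

```text
time: 19.85
tool_pos: [497.4, -167.3, 52.3]
tool_rot: [0.768, 0.64, -0.0, 0.0]
wrist_force: [0.4, -0.1, 0.2]
finger_gap: -0.2
grip_force: 0.0
```

>>> drive_tool:
  targets:
    - [[-0.018,-0.098,0,0,0,0],[-0.009,-0.049,0,0,0,0],[0,0,0,0,0,0]]

```text
time: 20.15
tool_pos: [496.1, -174.4, 52.3]
tool_rot: [0.768, 0.64, -0.0, 0.0]
wrist_force: [0.3, 1.2, 0.2]
finger_gap: 0.3
grip_force: 0.0
```

>>> drive_tool:
  targets:
    - [[-0.009,-0.049,0,0,0,0],[-0.009,-0.049,0,0,0,0],[0,0,0,0,0,0]]

```text
time: 20.45
tool_pos: [495.2, -179.2, 52.4]
tool_rot: [0.768, 0.641, -0.0, 0.0]
wrist_force: [-0.3, -0.3, 0.3]
finger_gap: 0.1
grip_force: 0.1
```

>>> drive_tool:
  targets:
    - [[-0.007,-0.039,0,0,0,0],[-0.007,-0.039,0,0,0,0],[0,0,0,0,0,0]]

```text
time: 20.75
tool_pos: [494.7, -181.9, 52.4]
tool_rot: [0.768, 0.641, 0.001, -0.001]
wrist_force: [2.2, 8.4, 2.4]
finger_gap: -0.1
grip_force: 4.5
```

```bash
python3 - <<'E'
from h import *
import cv2
x=r.read_camera("top")
a=x[190:265,310:435,::-1];b=r.read_camera("scene")[220:320,290:390,::-1]
cv2.imwrite("pics/p5.png",np.hstack([cv2.resize(a,(500,300),interpolation=cv2.INTER_CUBIC),cv2.resize(b,(300,300),interpolation=cv2.INTER_CUBIC)]))
p,M,s=tool();print((u.T@(p-O)).round(1),s["wrist_force"].round(1))
E
```

```text
[ 0.4 42.9 52.4] [3.  8.5 2.7]
```

View pics/p5.png

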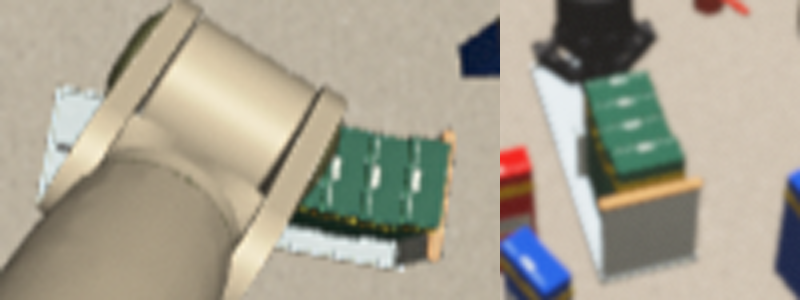

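The bookend plate at (580,155) in the right panel now sits against the row, with the four tops close together. The force rose to 8.5 N. One more small press, then back off.

>>> drive_tool:
  targets:
    - [[-0.004,-0.02,0,0,0,0],[0,0,0,0,0,0],[0,0,0,0,0,0]]

```text
time: 21.15
tool_pos: [494.7, -181.9, 52.4]
tool_rot: [0.768, 0.641, 0.001, -0.001]
wrist_force: [4.4, 14.4, 3.5]
finger_gap: 0.3
grip_force: 7.5
```

>>> drive_tool:
  targets:
    - [[0.018,0.098,0,0,0,0],[0.054,0.295,0,0,0,0],[0.054,0.295,0,0,0,0],[0,0,0.5,0,0,0],[0,0,0.8,0,0,0],[0,0,0.8,0,0,0],[0,0.5,0.5,0,0,0],[0,0.5,0,0,0,0]]

```text
time: 21.95
tool_pos: [501.9, -98.7, 185.9]
tool_rot: [0.768, 0.64, 0.001, 0.003]
wrist_force: [-0.2, -0.0, -0.8]
finger_gap: -0.1
grip_force: 0.0
```

>>> drive_tool:
  targets:
    - [[-0.5,0.8,0,0,0,0],[-0.5,0.8,0,0,0,0],[-0.5,0.8,0,0,0,0],[-0.5,0.8,0,0,0,0],[0,0.8,0,0,0,0],[0,0.5,0,0,0,0],[0,0,0,0,0,0]]

```text
time: 22.65
tool_pos: [399.8, 128.4, 182.5]
tool_rot: [0.767, 0.642, 0.0, 0.0]
wrist_force: [0.5, 0.4, -0.9]
finger_gap: -0.0
grip_force: 0.0
```

```bash
python3 - <<'E'
from h import *
import cv2
x=r.read_camera("top");cv2.imwrite("pics/end.png",x[:,:,::-1])
o=cv2.imread("pics/full1.png")
# row yellow/green + tab by colour; tab top ~ orange
a=x[200:262,318:425].astype(int)
g=(a[...,1]>a[...,0]+25)&(a[...,1]>a[...,2]+8); ys,xs=np.nonzero(g)
t=(a[...,0]>170)&(a[...,0]-a[...,2]>50)&(a[...,0]>a[...,1]+20); ty,tx=np.nonzero(t)
m=tx<80
tp=(tx[m].mean()+318,ty[m].mean()+200)
print("green box",xs.min()+318,xs.max()+318,ys.min()+200,ys.max()+200,"tab own",(u.T@(pix(tp,66)[0]-O)).round(1),m.sum())
# carton left and bystander region change
d=np.abs(x[:,:,::-1].astype(int)-cv2.imread("pics/top0.png")).max(2)
for n,(r0,r1,c0,c1) in dict(left=(210,250,155,220),cans=(145,195,145,200),scoop=(135,180,270,345),jars=(110,180,335,420),blue=(185,215,420,465),redblue=(262,295,380,455),mug=(235,272,445,495)).items(): print(n,(d[r0:r1,c0:c1]>40).sum())
E
```

```text
green box 380 421 219 246 tab own [ 0.2 22.5 66. ] 48
left 273
cans 0
scoop 0
jars 0
blue 0
redblue 0
mug 0
```

```bash
python3 - <<'E'
import cv2,numpy as np
f=[cv2.imread("pics/"+n).astype(int) for n in("top0.png","full1.png","end.png")]
for a in f:
    d=np.abs(a-f[0]).max(2)[205:255,150:225]>40; y,x=np.nonzero(d)
    w=a[205:255,155:220]; yl=(w[...,2]>180)&(w[...,0]<120)
    g=(w[...,1]>w[...,2]+25)
    print(d.sum(),(x.min()+150,x.max()+150,y.min()+205,y.max()+205) if d.any() else "",yl.sum(),np.argwhere(yl).mean(0)+[205,155],g.sum(),np.argwhere(g).mean(0)+[205,155])
E
```

```text
0  83 [233.03614458 197.51807229] 426 [230.31924883 188.48591549]
54 (np.int64(216), np.int64(224), np.int64(234), np.int64(254)) 88 [232.92045455 197.30681818] 430 [230.34418605 188.51627907]
436 (np.int64(189), np.int64(224), np.int64(232), np.int64(254)) 37 [227.78378378 196.72972973] 290 [226.96896552 183.85172414]
```

```bash
python3 -c "
from plant import r
print(r.sign_off())"
```

```text
the job is handed in; nothing more can be done
None
```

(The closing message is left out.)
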